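Close the air filter cover of the bench pump

TASK

A new filter is already in the bench pump. Take the loose louvred cover, hook its front lip into the slot at the front of the filter well while the cover is tilted with its rear edge up, then swing it down and press its rear edge until it snaps under the spring latch and lies flat and fully home. The plastic is brittle, so feel your way slowly with a light hand and never force the cover against the pump; let go of it at the end and leave everything else on the bench where it is.

Things in the scene. Friction and masses are not known exactly. Their poses are not given: they have to be found in the camera images.
- pump: Fixed white bench air pump, low box 240 x 180 x 72 mm (x, y, z). Origin: centre of its underside, on the bench. x points from its front (round gauge, rocker switch; nearest the robot) to its rear, z up. A pale bezel, top 75 mm up, is screwed to the deck through slotted holes and carries slot, well and latch: it sits anywhere up to 8 mm fore or aft (pump x) of nominal, which no pose here reports.
- slot (a point): Nominal middle of the lower rear edge of the 5 mm thick strip that the lip goes under: pump x = -75 mm (true edge within +-8 mm of it along x), 70 mm up. It is the front edge of the filter well. The slot below runs 14 mm deep towards pump -x, y within +-29 mm, open from the strip's underside (70 mm up) down to 42 mm up. The well runs 133.5 mm back from it, y within +-47 mm; filter pleats 53 mm up.
- seat (a point): Nominal place of the cover's origin when home and flat: pump x = -9.5 mm (truly within +-8 mm along x, as the bezel sits; at most 3 mm of slack), y = 0 +- 2 mm, 65.5 mm up, axes parallel to the pump's, the cover's top flush with the bezel. A ledge 7 mm wide along each side of the well, its top 70 mm up, carries the underside of the cover's plate. Axes as the pump's.
- latch (a joint): Grey spring latch sliding on the bezel behind the well: travel in m, 0 = at rest, nose out over the well; to 0.007 pushed back to pump +x. A rear edge coming down on its sloped nose pushes it back (spring 4.8 N at rest, 0.8 N per mm more), then it springs out over the plate. This takes 5 to 12 N downwards near the cover's rear edge, depending on friction.
- latch_nose (a point): Nominal tip of the latch's nose at rest, mid-width, 76 mm up, pump x = +51.5 mm (with the bezel +-8 mm): 3.5 mm over the rear edge of a cover that is home. Nose 32 mm wide; its upper face slopes up from the tip to a flat top 87.5 mm up, 3.5 mm further back. If the lip is over 1 mm short of home, the cover's rear edge lands on that flat top and will not go down.
- cover: Loose grey plastic louvred filter cover, about 0.16 kg, lying rib up on the bench left or right of the pump. Origin: centre of its underside (the plane it lies on). x points from its front (lip) to its rear, z up. Plate x +-65, y +-45 mm, from 4.5 to 9.5 mm above the origin; two low stiffeners beneath it at y = +-34 mm.
- cover_grip (a point): Centre of the grip rib on top of the cover, 20.5 mm above the cover's origin. Rib 50 mm long along cover x (+-25), 12 mm thick (y +-6), from 9.5 to 31.5 mm above the origin. Axes as the cover's.
- cover_lip (a point): Tip of the cover's lip, mid-width and mid-thickness, 75 mm in front of the cover's origin, 1.75 mm up. The lip is a tongue 50 mm wide, 3.5 mm thick, standing out 10 mm in front of the plate, 1 mm below the plate's underside. It enters tilted rear-up 10 to 30 degrees; tilted, the plate's front face meets the strip 1 or 2 mm short of home and slides on home as it swings down.
- cover_rear (a point): Middle of the cover's rear edge: 65 mm behind the cover's origin, 7 mm up. The rear 35 mm of the plate is plain (top 9.5 mm up); a good place to press is 22 mm in front of this edge, mid-width, clear of rib and latch.
- old_filter: Bystander: the old filter cassette, black frame with grimy pleats, 118 x 74 x 18 mm, loose on the bench on the other side of the pump. Origin: centre of its underside.
- tube_rack: Bystander: fixed light blue tube rack, 118 x 74 x 45 mm, with 4 capped tubes standing 33 mm out of it. Origin: centre of the underside.
- reagent: Bystander: lidded white jar, 56 mm across, 100 mm high. Origin: centre of its underside.
- beaker: Bystander: glass beaker, 68 mm across, 85 mm high. Origin: centre of its underside.
- marker: Bystander: marker pen lying, 125 mm long, 16 mm thick. Origin: under its middle.
- forceps: Bystander: steel forceps lying, 135 mm long. Origin: under its middle.
- tube0: Bystander: red-capped sample tube standing in the tube rack, 16 mm across, 75 mm high. Origin: centre of its underside.
- tube1: Bystander: red-capped sample tube standing in the tube rack, 16 mm across, 75 mm high. Origin: centre of its underside.
- tube2: Bystander: red-capped sample tube standing in the tube rack, 16 mm across, 75 mm high. Origin: centre of its underside.
- tube3: Bystander: red-capped sample tube standing in the tube rack, 16 mm across, 75 mm high. Origin: centre of its underside.
Mind the look-alikes: they are no part of the job. Leave any green or red look-alike of the cover alone.

How it is judged:
By the outcome, as a careful person would: the job done as asked, in the order asked, and still so for the second after the job is handed in, with the robot touching nothing.
It also fails if it takes over 64 s, if anything falls off the work surface, if the arm or the gripper's body presses on something with over 40 N, if the wrist force passes 120 N, or if a joint passes its speed limit or range.

ROBOT

A 6-joint arm with a two-finger parallel gripper is mounted at the origin on the work surface. World frame = base frame: x ahead of the robot, y to its left, z up, the work surface at z = 0. Lengths are in m, angles in rad, forces in N, time in s.
With the tool pointing down it reaches from about 0.25 to 0.775 m from the base axis. Payload 4 kg.
Tool frame: the origin (TCP) lies midway between the tips of the shut fingers; the grasp point (between the pads) lies 19 mm behind it; z points along the fingers, x is the direction in which the jaws open and shut, and the axes are right-handed (so a half turn about z gives the same grasp; the last joint's range is limited). The gripper opens to 94 mm and grips with 3 to 60 N. Pads are 16 mm wide; open, the fingers measure 119 mm over their backs; the gripper's body (75 mm by 177 mm) begins 78 mm behind the grasp point.
Start: joints at [1.217, 0.087, 1.371, -0, 1.684, -0.103], TCP at [0.137, 0.533, 0.206] pointing down, gripper open.
Joint ranges: [-3.1, 3.1], [-0.76, 2.03], [0.27, 2.55], [-1.08, 4.22], [0.17, 2.65], [-2.57, 2.57]. Speed limits (rad/s): [2.79, 2.79, 3.14, 3.14, 3.14, 3.14].

INTERFACE

Orientations are given as [roll, pitch, yaw] about the fixed x, y, z axes, in that order (R = Rz(yaw) Ry(pitch) Rx(roll)).
In Python, from bench import * gives the robot as it stands.
- The arm moves only by the tool send_rows, never from a script. Its argument "rows" is one flat list of numbers, 7 for each row, row after row: the shift along the world's x, y, z in mm, then the turn, a rotation vector about the world's x, y, z in degrees, then the opening, from 0 (shut) to 1 (fully open). A call has exactly 8 rows; each row shifts and turns the commanded pose from where the row before left it; what a row does not reach is not made up. A row lasts 1/8 s, in which the tool goes at most 62.5 mm and 10.7 degrees, less where a joint would pass 70% of its speed; a pose out of reach is approached as far as the arm can. A call is refused whole if a number of a shift passes 62.5 or a number of a turn 10.7, either way. A call with a gripper value outside its range is refused whole. The fingers move at their own pace and stop on an object; the grip force is fixed at half the most. Time passes only in rows, so rows that do not move let the fingers close, or fill a call up. It gives the time, the measured TCP pose, the force and the opening at its end, in the units of the state.
- get_obs(): the state, without advancing time (a new reading comes with each control period).
- snapshot(name): name is "side" or "top" or "wrist"; returns a dict with "color" (480x640x3 uint8, red, green, blue), "intrinsics" (3x3 intrinsics, pixels), "rvec" (rotation vector, rad) and "tvec" (3), from world to camera coordinates, as OpenCV has them; the wrist camera has in their place "T_tool_cam" (4x4, takes a point from camera to tool coordinates, whose origin is the TCP and whose axes are the tool frame's). Camera axes: x right, y down, z forward; pixel columns grow to the right and rows downward; lengths in m; the calibration is good to about 2 mm. The wrist camera is an equidistant fisheye: a pixel r from the principal point sees the ray r / f radians off the axis. A picture is of the moment at which its call begins: read the wrist's pose just before it. There is no depth.
- close_job(): hands the job in, once; it reports no verdict.
The state is a dict: "time": time; "joint_positions": joint angles; "qvel": joint speeds; "joint_torque": joint torques, N m; "tool_pos": TCP position; "ee_rot": TCP orientation; "wrist_force": force on the tool from outside, world axes, zero at the start; "wrist_torque": the same for the moment, N m; "width": finger opening in m.
Only numpy, scipy, OpenCV 4.12 (cv2) and the standard library are available. Lean on these libraries where they do the work, as an engineer would, in place of code of your own. Each camera call takes 0.05 s, during which the arm holds its last target.

## Working session

There is one attempt and no reset: what is moved stays moved. The work goes in short steps, Python scripts to look and compute and a tool call to move; the robot and the scene stay as the last step left them, time stands still between calls to the robot, and variables do not carry over. Pictures are saved under pics/ and viewed, and the job is handed in when it is done.

Besides the shell and the picture viewer there is one more tool, called after "Emit:" in YAML: its name, and indented under it one key for each argument. send_rows: Moves the arm, as the interface text tells. Its arguments: {"type":"object","properties":{"rows":{"type":"array","items":{"type":"number"}}},"required":["rows"]}

```bash
mkdir -p pics; ls
python3 - <<'E'
from bench import *
import cv2
o=get_obs();print(o)
for n in("side","top","wrist"):
    s=snapshot(n);cv2.imwrite(f"pics/{n}0.png",s["color"][:,:,::-1]);print(n,{k:v for k,v in s.items() if k!="color"})
E
```

```text
pics
{'time': 0.0, 'joint_positions': array([ 1.21688677e+00,  8.79607520e-02,  1.37219621e+00, -1.53294862e-05,
        1.68358288e+00, -1.03084459e-01]), 'qvel': array([ 0.00010358,  0.00055216, -0.00101344,  0.00118939,  0.00076015,
        0.00027437]), 'joint_torque': array([-2.02814390e-04, -3.40168619e+01, -3.02425933e+01,  7.17417081e-02,
        3.27511621e-02, -1.72680684e-04]), 'tool_pos': array([0.13633053, 0.53229455, 0.20433047]), 'ee_rot': array([-3.14138686e+00,  2.13736231e-03,  1.31996974e+00]), 'wrist_force': array([-0.40002525, -0.53988051,  0.68700799]), 'wrist_torque': array([-0.03907248, -0.00655192,  0.02006857]), 'width': 0.09421135949926025}
side {'intrinsics': array([[444.79675675,   0.        , 321.45757099],
       [  0.        , 444.79675675, 243.7458467 ],
       [  0.        ,   0.        ,   1.        ]]), 'rvec': array([ 0.40427719, -2.53890932,  1.53098309]), 'tvec': array([0.46056668, 0.22926252, 0.84438354])}
top {'intrinsics': array([[443.41245098,   0.        , 316.16652219],
       [  0.        , 443.41245098, 238.9805613 ],
       [  0.        ,   0.        ,   1.        ]]), 'rvec': array([ 2.11373469, -2.1006494 ,  0.22765111]), 'tvec': array([-0.15681018,  0.51277888,  1.03776868])}
wrist {'intrinsics': array([[371.64829954,   0.        , 322.30384873],
       [  0.        , 371.64829954, 234.93918304],
       [  0.        ,   0.        ,   1.        ]]), 'T_tool_cam': array([[ 9.99999648e-01, -3.29672972e-04, -7.71569413e-04,
        -9.38404260e-04],
       [ 5.27047148e-04,  9.62323461e-01,  2.71906745e-01,
        -8.02060042e-02],
       [ 6.52859044e-04, -2.71907056e-01,  9.62323296e-01,
        -1.78648772e-01],
       [ 0.00000000e+00,  0.00000000e+00,  0.00000000e+00,
         1.00000000e+00]])}
```

View pics/top0.png

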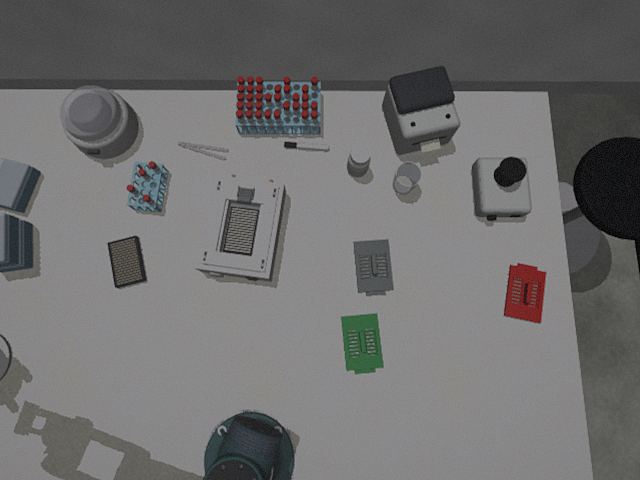

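View pics/side0.png

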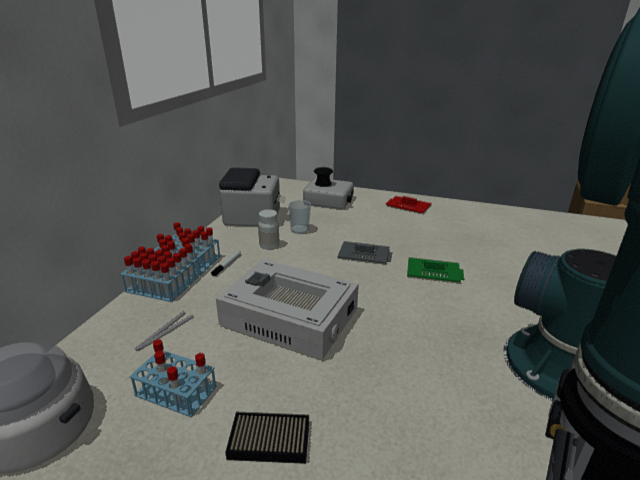

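View pics/wrist0.png

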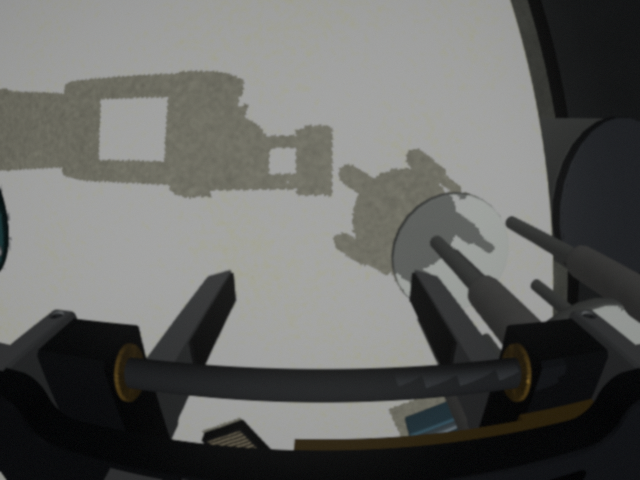

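The top view shows three cover-shaped things: grey at (374,266), green at (362,343) and red at (525,293). The description picks the grey one, whose lip tab is at (375,293), towards the robot. The pump is at (243,228), with its latch at (245,195) towards the rear.

```bash
cat > h.py <<'E'
import numpy as np,cv2
from scipy.spatial.transform import Rotation as R
def ray(s,uv):
    K=s["intrinsics"];Rm=cv2.Rodrigues(s["rvec"])[0];t=s["tvec"]
    d=Rm.T@np.linalg.inv(K)@np.array([uv[0],uv[1],1.]);return -Rm.T@t,d
def onplane(s,uv,z):
    c,d=ray(s,uv);return (c+d*(z-c[2])/d[2])
def proj(s,P):
    return cv2.projectPoints(np.array(P,float).reshape(-1,3),s["rvec"],s["tvec"],s["intrinsics"],None)[0].reshape(-1,2)
def wcam(s,o):
    T=np.eye(4);T[:3,:3]=R.from_euler('xyz',o["ee_rot"]).as_matrix();T[:3,3]=o["tool_pos"];return T@s["T_tool_cam"]
def wproj(s,o,P):
    C=wcam(s,o);p=(np.array(P,float).reshape(-1,3)-C[:3,3])@C[:3,:3]
    r=np.hypot(p[:,0],p[:,1]);th=np.arctan2(r,p[:,2]);K=s["intrinsics"]
    return np.c_[K[0,2]+K[0,0]*th*p[:,0]/r,K[1,2]+K[1,1]*th*p[:,1]/r]
def wonplane(s,o,uv,z):
    C=wcam(s,o);K=s["intrinsics"];x=(uv[0]-K[0,2])/K[0,0];y=(uv[1]-K[1,2])/K[1,1];th=np.hypot(x,y)
    d=C[:3,:3]@np.array([x/th*np.sin(th),y/th*np.sin(th),np.cos(th)]);c=C[:3,3];return c+d*(z-c[2])/d[2]
E
python3 - <<'E'
from bench import *
from h import *
s=snapshot("top");im=s["color"][:,:,::-1].copy()
c=cv2.resize(im[225:310,330:420],None,fx=6,fy=6,interpolation=cv2.INTER_CUBIC);cv2.imwrite("pics/c1.png",c)
c=cv2.resize(im[165:295,185:300],None,fx=4.5,fy=4.5,interpolation=cv2.INTER_CUBIC);cv2.imwrite("pics/p1.png",c)
hsv=cv2.cvtColor(im,cv2.COLOR_BGR2HSV);print(hsv[250,362],hsv[215,345],hsv[300,375])
E
```

```text
[96 15 85] [ 38   7 137] [120   2 138]
```

View pics/c1.png

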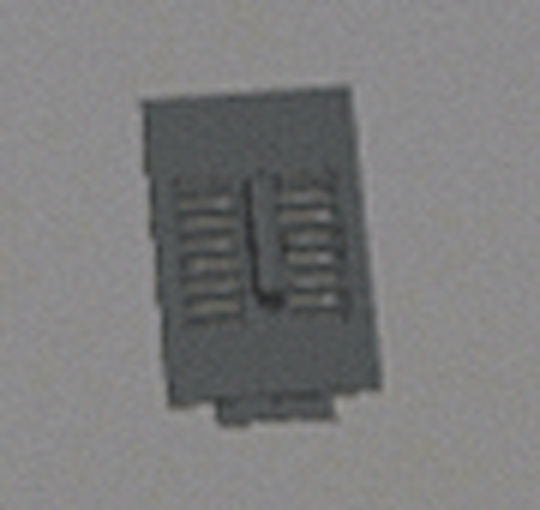

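View pics/p1.png

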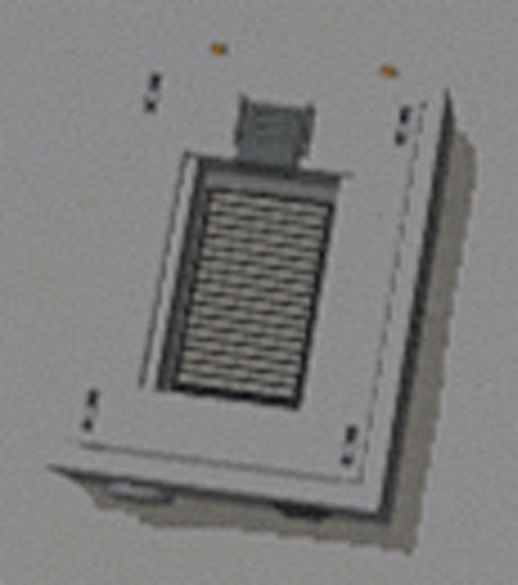

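Run:
```python
from bench import *
from h import *
s=snapshot("top");print("cam",ray(s,(0,0))[0])
C=np.array([(142,101),(351,87),(381,389),(170,407)])/6.+[330,225]-0.4
W=np.array([onplane(s,u,.0095) for u in C]);print(W.round(4));print("centre",W.mean(0))
print("yaw",np.degrees(np.arctan2(*(W[0]+W[1]-W[2]-W[3])[[1,0]])),np.degrees(np.arctan2(*(W[0]-W[1]+W[3]-W[2])[[1,0]]))-90, np.linalg.norm(W[0]-W[3]),np.linalg.norm(W[0]-W[1]))
lip=onplane(s,np.array([277,420])/6+[330,225],.003);print("lip",lip)
P=lambda u,z:onplane(s,np.array(u)/4.5+[185,165]-0.4,z)
fl,fr,rr=P((50,467),.072),P((380,513),.072),P((447,92),.072)
print(fl,fr,rr,np.linalg.norm(fl-fr),np.linalg.norm(rr-fr))
for a in((140,386),(158,390),(298,408),(190,155),(350,175),(236,160),(300,170)): print(a,P(a,.075))
hw=[P(a,.072) for a in((218,48),(388,71))];print(hw)
```

```text
cam [ 0.27961267 -0.15498906  1.12351706]
[[ 0.518  -0.2489  0.0095]
 [ 0.5247 -0.3386  0.0095]
 [ 0.3954 -0.3474  0.0095]
 [ 0.3874 -0.2591  0.0095]]
centre [ 0.45636286 -0.29849499  0.0095    ]
yaw 4.186098565592826 4.737098368344306 0.13100838201089524 0.08990896464058233
lip [ 0.38183689 -0.30548948  0.003     ]
[0.43633119 0.1341425  0.072     ] [ 0.41286443 -0.0420437   0.072     ] [ 0.64735987 -0.07239414  0.072     ] 0.17774212978994833 0.23645139372552781
(140, 386) [0.4798898 0.0879901 0.075    ]
(158, 390) [0.477773   0.07824672 0.075     ]
(298, 408) [0.46846589 0.00302184 0.075     ]
(190, 155) [0.609072   0.06761296 0.075     ]
(350, 175) [ 0.59818362 -0.02055817  0.075     ]
(236, 160) [0.60636583 0.04224249 0.075     ]
(300, 170) [0.60086705 0.00692622 0.075     ]
[array([0.67234147, 0.05572525, 0.072     ]), array([ 0.65942603, -0.03934795,  0.072     ])]
```

Emit:
send_rows:
  rows: [37,-41,0,0,0,0.6,0.8,37,-41,0,0,0,0.6,0.6,37,-41,0,0,0,0.6,0.6,37,-41,0,0,0,0.6,0.6,37,-41,0,0,0,0.6,0.6,37,-41,0,0,0,0.6,0.6,37,-41,0,0,0,0.6,0.6,37,-41,0,0,0,0.6,0.6]

```text
time: 1.25
tool_pos: [0.4335, 0.2033, 0.2056]
ee_rot: [3.141, -0.001, 1.404]
wrist_force: [-1.5, 0.1, -0.6]
width: 0.0563
```

Emit:
send_rows:
  rows: [37,-41,0,0,0,0.6,0.6,37,-41,0,0,0,0.6,0.6,37,-41,-10,0,0,0.6,0.6,33,-41,-10,0,0,0.2,0.6,0,0,-5,0,0,0,0.6,0,0,0,0,0,0,0.6,0,0,0,0,0,0,0.6,0,0,0,0,0,0,0.6]

```text
time: 2.25
tool_pos: [0.5763, 0.042, 0.1815]
ee_rot: [3.14, -0.0, 1.44]
wrist_force: [-0.3, 0.8, 0.0]
width: 0.0563
```

Run:
```python
from bench import *
from h import *
o=get_obs();s=snapshot("wrist");print(o["time"],o["tool_pos"],o["ee_rot"],o["wrist_force"])
im=s["color"][:,:,::-1];cv2.imwrite("pics/w1.png",im);np.savez("w1.npz",**{k:s[k] for k in s},tp=o["tool_pos"],er=o["ee_rot"])
```

```text
2.25 [0.57625705 0.04195265 0.18147127] [ 3.14013067e+00 -3.74430494e-04  1.44046283e+00] [-0.34246704  0.80570999  0.03974134]
```

View pics/w1.png

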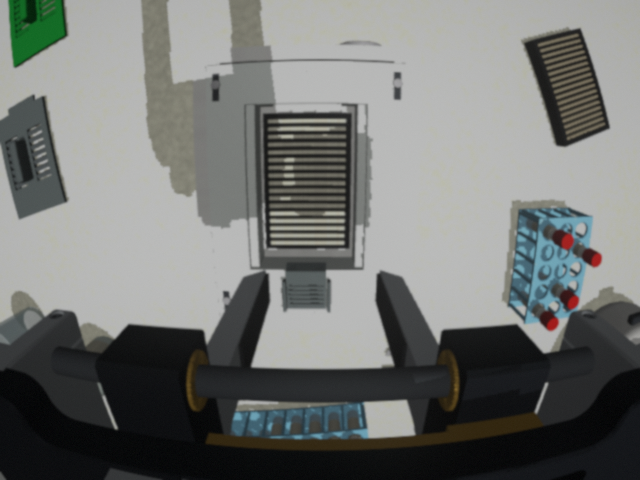

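The wrist view shows the well, with its front edge near row 104, its rear edge near row 268 and the latch at (306,285).

Run:
```python
import cv2
im=cv2.imread("pics/w1.png")
cv2.imwrite("pics/w1a.png",cv2.resize(im[30:150,190:420],None,fx=3.4,fy=3.4,interpolation=cv2.INTER_CUBIC))
cv2.imwrite("pics/w1b.png",cv2.resize(im[225:325,210:410],None,fx=4,fy=4,interpolation=cv2.INTER_CUBIC))
```

```text
(no output)
```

View pics/w1a.png

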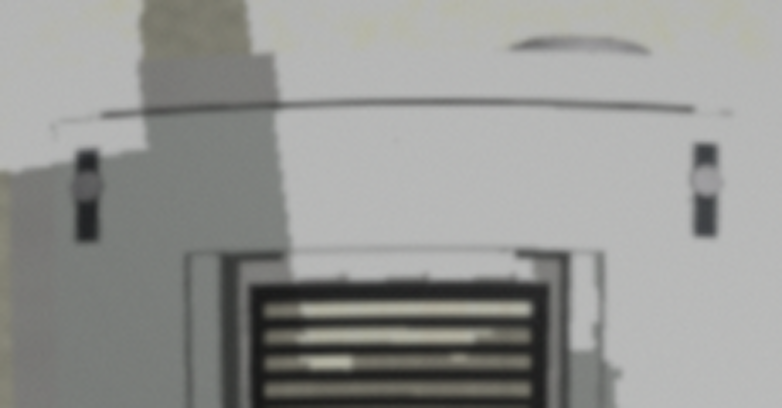

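View pics/w1b.png

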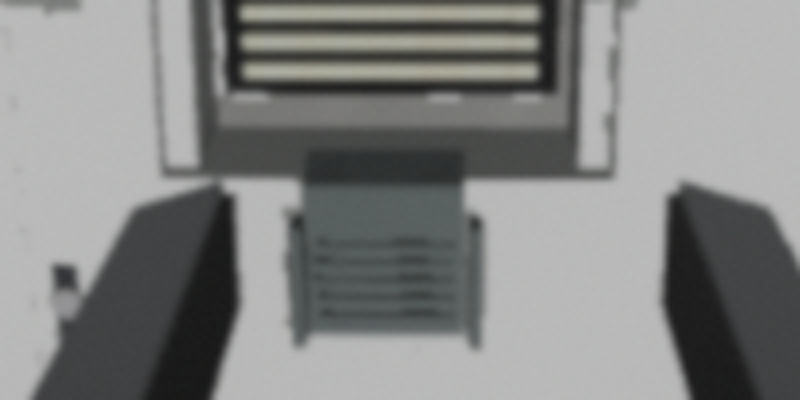

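```bash
cat > m.py <<'E'
from h import *
d=np.load("w1.npz");o=dict(tool_pos=d["tp"],ee_rot=d["er"]);s={k:d[k] for k in("intrinsics","T_tool_cam")}
A=lambda x,y:(190+(x+.5)/3.4-.5,30+(y+.5)/3.4-.5)
B=lambda x,y:(210+(x+.5)/4-.5,225+(y+.5)/4-.5)
g=lambda p,z=.075:wonplane(s,o,p,z)
E
python3 - <<'E'
from m import *
FL,FR=g(A(604,251)),g(A(186,253));FM=g(A(395,249))
RL,RR=g(B(613,177)),g(B(163,174))
print("cam",wcam(s,o)[:3,3]);print(FL,FR,FM,RL,RR,sep="\n")
n=np.linalg.norm
print("width",n(FL-FR),n(RL-RR),"len",n(FL-RL),n(FR-RR))
a=lambda v:np.degrees(np.arctan2(v[1],v[0]))
print("yaw side",a(RL-FL),a(RR-FR),"cross",a(FL-FR)-90,a(RL-RR)-90)
F=(FL+FR)/2;Rr=(RL+RR)/2;print("F",F,"R",Rr,a(Rr-F),n(Rr-F))
# latch sides
print("nose tip z76",g(B(305,150),.076),g(B(465,150),.076))
# bezel front line & screws
for p in((52,122),(733,112),(395,101)): print("bezel front",g(A(*p),.075))
E
```

```text
cam [0.49625092 0.05154474 0.36000599]
[0.47840599 0.08815774 0.075     ]
[ 0.46566455 -0.00458048  0.075     ]
[0.47230899 0.04209332 0.075     ]
[0.60969058 0.07026376 0.075     ]
[ 0.59713151 -0.02209219  0.075     ]
width 0.09360940508120869 0.09320595469097463 len 0.13249844141254002 0.13262813072580912
yaw side -7.76153989523553 -7.587269093727446 cross -7.822972241092586 -7.743892358145743
F [0.47203527 0.04178863 0.075     ] R [0.60341104 0.02408578 0.075     ] -7.6743618712962425 0.13256313277096632
nose tip z76 [0.5951976  0.00848533 0.076     ] [0.59937524 0.04082496 0.076     ]
bezel front [ 0.42875911 -0.03173975  0.075     ]
bezel front [0.44886191 0.12170842 0.075     ]
bezel front [0.43851938 0.04654248 0.075     ]
```

Emit:
send_rows:
  rows: [-17,-48,0,0,0,1.7,0.5,-17,-48,0,0,0,1.7,0.5,-17,-48,0,0,0,1.7,0.5,-17,-48,-10,0,0,1.7,0.5,-17,-48,-20,0,0,1.7,0.5,-17,-48,-20,0,0,1.7,0.5,-18,-52,-20,0,0,1.7,0.5,0,0,0,0,0,0,0.5]

```text
time: 3.3
tool_pos: [0.4542, -0.301, 0.1087]
ee_rot: [-3.139, -0.002, 1.642]
wrist_force: [-0.3, 0.0, -0.1]
width: 0.0466
```

Run:
```python
from bench import *
from h import *
o=get_obs();s=snapshot("wrist");print(o["time"],o["tool_pos"],o["ee_rot"],o["qvel"])
im=s["color"][:,:,::-1];cv2.imwrite("pics/w2.png",im);np.savez("w2.npz",**{k:s[k] for k in s},tp=o["tool_pos"],er=o["ee_rot"])
```

```text
3.3 [ 0.45423297 -0.3009922   0.10868984] [-3.13864399e+00 -1.84978403e-03  1.64159163e+00] [ 0.06415685 -0.02756414 -0.02093624  0.04378648  0.02234303  0.03063341]
```

View pics/w2.png

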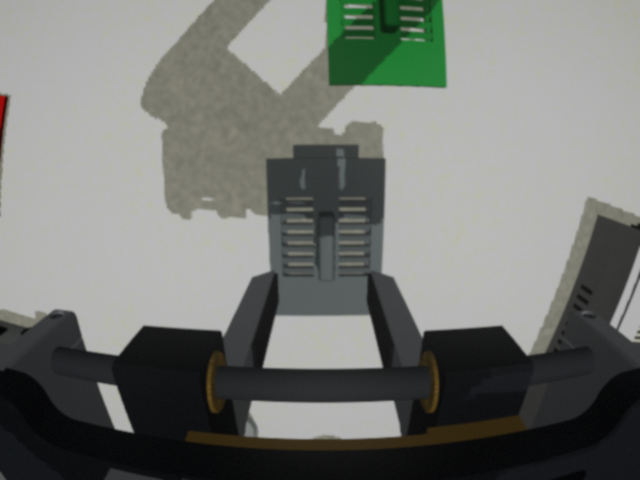

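The grey cover sits under the open fingers, with its lip at (325,150) and its rib from (326,212) to (326,280). It is aligned with the tool. Next I measure it.

Run:
```python
import cv2
im=cv2.imread("pics/w2.png")
cv2.imwrite("pics/w2a.png",cv2.resize(im[135:325,250:400],None,fx=3.1,fy=3.1,interpolation=cv2.INTER_CUBIC))
```

```text
(no output)
```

View pics/w2a.png

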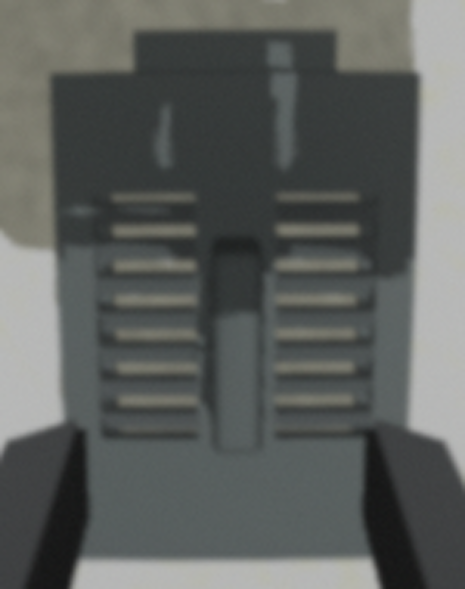

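Run:
```python
from h import *
d=np.load("w2.npz");o=dict(tool_pos=d["tp"],ee_rot=d["er"]);s={k:d[k] for k in("intrinsics","T_tool_cam")}
A=lambda x,y:(250+(x+.5)/3.1-.5,135+(y+.5)/3.1-.5)
g=lambda p,z:wonplane(s,o,A(*p),z)
FR,FL=g((51,73),.0095),g((420,73),.0095);RM=g((230,557),.0095)
lr,ll=g((134,31),.0035),g((337,31),.0035)
ra,rb=g((217,451),.0315),g((262,451),.0315); rf=g((238,240),.0315)
print(FR,FL,np.linalg.norm(FR-FL));print("lip",(lr+ll)/2,np.linalg.norm(lr-ll),"rear",RM,"rib rear",(ra+rb)/2,"rib front",rf)
v=FL-FR;print("yaw",np.degrees(np.arctan2(v[1],v[0]))-90, np.degrees(np.arctan2(*(ll-lr)[[1,0]]))-90)
F=(FR+FL)/2;u=RM-F;print(np.linalg.norm(u),np.degrees(np.arctan2(u[1],u[0])),"c",(F+RM)/2)
t=np.array([.45423,-.30099]);print("ribmid",((ra+rb)/2+rf)/2)
```

```text
[ 0.39533405 -0.34799903  0.0095    ] [ 0.38895552 -0.25885793  0.0095    ] 0.08936902102970148
lip [ 0.38249954 -0.30410731  0.0035    ] 0.04971264491647111 rear [ 0.52094344 -0.29561091  0.0095    ] rib rear [ 0.4804723  -0.29634727  0.0315    ] rib front [ 0.42898327 -0.30050019  0.0315    ]
yaw 4.0928471036260134 4.107147567047178
0.12903568480416805 3.473366495380183 c [ 0.45654412 -0.2995197   0.0095    ]
ribmid [ 0.45472779 -0.29842373  0.0315    ]
```

Emit:
send_rows:
  rows: [2,2,-15,0,0,0,0.4,0,0,-15,0,0,0,0.4,0,0,-15,0,0,0,0.4,0,0,-15,0,0,0,0.4,0,0,-12,0,0,0,0.4,0,0,-10,0,0,0,0.4,0,0,-8,0,0,0,0.4,0,0,-3,0,0,0,0.4]

```text
time: 4.35
tool_pos: [0.4583, -0.2971, 0.017]
ee_rot: [-3.141, -0.001, 1.646]
wrist_force: [0.3, 0.7, 0.2]
width: 0.0378
```

Emit:
send_rows:
  rows: [-2,-2,-2,0,0,0,0.4,0,0,-1,0,0,0,0.4,0,0,0,0,0,0,0.2,0,0,0,0,0,0,0,0,0,0,0,0,0,0,0,0,0,0,0,0,0,0,0,0,0,0,0,0,0,0,0,0,0,0,0]

```text
time: 5.35
tool_pos: [0.4566, -0.2991, 0.0147]
ee_rot: [3.141, -0.0, 1.646]
wrist_force: [-1.0, 1.3, 1.5]
width: 0.0117
```

Run:
```python
from bench import *
from h import *
o=get_obs();s=snapshot("wrist");print(o["time"],o["tool_pos"],o["ee_rot"],o["width"])
im=s["color"][:,:,::-1];cv2.imwrite("pics/w3.png",im);np.savez("w3.npz",**{k:s[k] for k in s},tp=o["tool_pos"],er=o["ee_rot"])
cv2.imwrite("pics/w3a.png",cv2.resize(im[100:330,230:420],None,fx=2.6,fy=2.6,interpolation=cv2.INTER_CUBIC))
```

```text
5.35 [ 0.45663719 -0.29912587  0.01471257] [ 3.14127115e+00 -1.83835392e-04  1.64634841e+00] 0.01165566430511062
```

View pics/w3a.png

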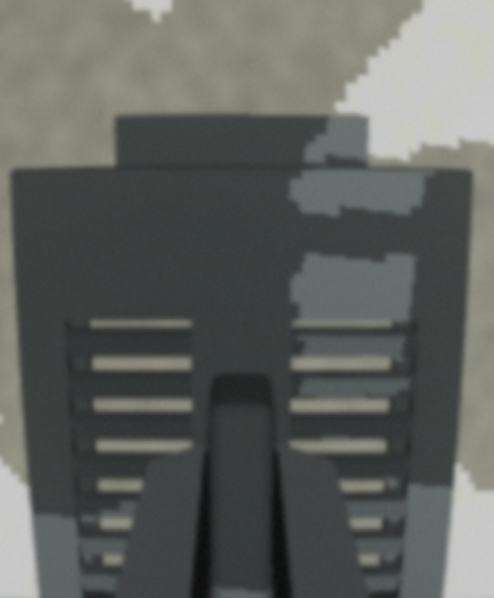

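Run:
```python
from h import *
d=np.load("w3.npz");o=dict(tool_pos=d["tp"],ee_rot=d["er"]);s={k:d[k] for k in("intrinsics","T_tool_cam")}
A=lambda x,y:(230+(x+.5)/2.6-.5,100+(y+.5)/2.6-.5)
g=lambda p,z:wonplane(s,o,A(*p),z)
Rm=R.from_euler('xyz',o["ee_rot"]).as_matrix()
t=lambda P:((P-o["tool_pos"])@Rm*1000).round(1)
FR,FL=g((11,170),.0095),g((473,170),.0095);lr,ll=g((116,116),.0035),g((369,117),.0035)
print(t(FR),t(FL),t((FR+FL)/2),"lip",t(lr),t(ll),t((lr+ll)/2))
```

```text
[-45.1 -65.1   5.2] [ 44.2 -65.    5.2] [ -0.5 -65.1   5.2] lip [-25.1 -74.8  11.2] [ 24.4 -74.6  11.2] [ -0.4 -74.7  11.2]
```

Emit:
send_rows:
  rows: [0,0,5,0,0,0,0,0,0,15,0,0,0,0,0,0,20,0,0,0,0,0,0,25,0,0,0,0,0,0,25,0,0,0,0,0,0,25,0,0,0,0,0,0,25,0,0,0,0,0,0,15,0,0,0,0]

```text
time: 6.4
tool_pos: [0.457, -0.2997, 0.172]
ee_rot: [3.139, 0.002, 1.646]
wrist_force: [0.2, 0.0, -1.1]
width: 0.0111
```

Emit:
send_rows:
  rows: [5,15,0,0,0,-1.5,0,10,40,0,0,0,-1.5,0,13,50,0,0,0,-1.5,0,14,55,0,0,0,-1.5,0,14,55,0,0,0,-1.5,0,14,55,0,0,0,-1.5,0,10,40,0,0,0,-1.5,0,5,21,0,0,0,-1.5,0]

```text
time: 7.4
tool_pos: [0.5415, 0.0341, 0.1695]
ee_rot: [-3.141, -0.0, 1.439]
wrist_force: [-0.1, -0.2, -1.1]
width: 0.0113
```

Emit:
send_rows:
  rows: [0,0,0,-0.34,-2.48,0,0,0,0,0,-0.34,-2.48,0,0,0,0,0,-0.34,-2.48,0,0,0,0,0,-0.34,-2.48,0,0,0,0,0,-0.34,-2.48,0,0,0,0,0,-0.34,-2.48,0,0,0,0,0,-0.34,-2.48,0,0,0,0,0,-0.34,-2.48,0,0]

```text
time: 8.4
tool_pos: [0.5411, 0.0318, 0.1695]
ee_rot: [2.792, 0.001, 1.437]
wrist_force: [-0.0, 0.1, -1.3]
width: 0.0121
```

Emit:
send_rows:
  rows: [0,0,0,0,0,0,0,0,0,0,0,0,0,0,0,0,0,0,0,0,0,0,0,0,0,0,0,0,0,0,0,0,0,0,0,0,0,0,0,0,0,0,0,0,0,0,0,0,0,0,0,0,0,0,0,0]

```text
time: 9.4
tool_pos: [0.5415, 0.0318, 0.1695]
ee_rot: [2.792, 0.001, 1.437]
wrist_force: [-0.0, 0.5, -0.8]
width: 0.0119
```

Run:
```python
from bench import *
from h import *
o=get_obs();print(o["time"],o["tool_pos"],o["wrist_force"],o["width"])
M=R.from_euler('xyz',o["ee_rot"]).as_matrix();print(M.round(4))
for n in("wrist","side"):
    s=snapshot(n);im=s["color"][:,:,::-1];cv2.imwrite(f"pics/{n}4.png",im)
    if n=="wrist":np.savez("w4.npz",**{k:s[k] for k in s},tp=o["tool_pos"],er=o["ee_rot"])
```

```text
9.4 [0.54149744 0.03180647 0.16950838] [-0.031839    0.46445403 -0.80792026] 0.011884970866458473
[[ 1.336e-01  9.311e-01  3.393e-01]
 [ 9.910e-01 -1.253e-01 -4.640e-02]
 [-7.000e-04  3.425e-01 -9.395e-01]]
```

View pics/wrist4.png

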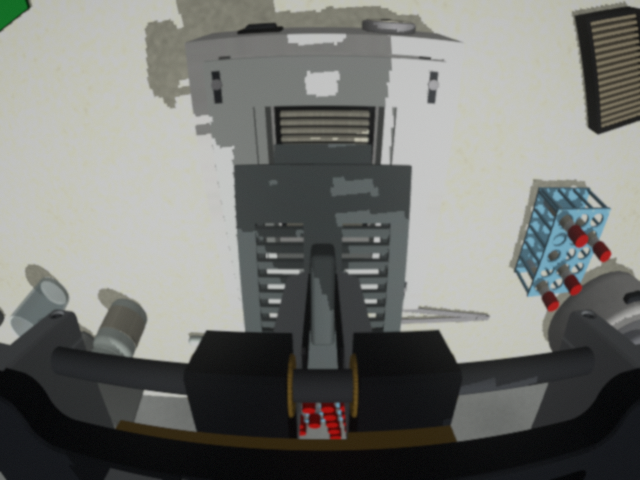

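View pics/side4.png

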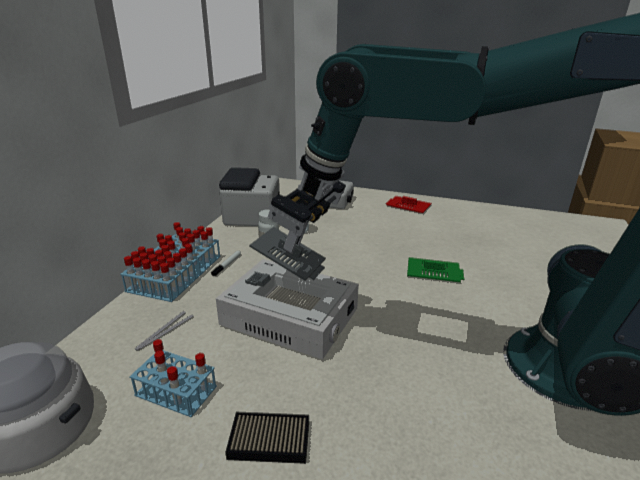

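The tilted cover hangs above the well, with the lip at about (323,155), the well's front edge near row 106, and nothing touching. I measure the edge again from this view.

Run:
```python
import cv2
im=cv2.imread("pics/wrist4.png")
cv2.imwrite("pics/w4a.png",cv2.resize(im[70:190,210:430],None,fx=3.5,fy=3.5,interpolation=cv2.INTER_CUBIC))
```

```text
(no output)
```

View pics/w4a.png

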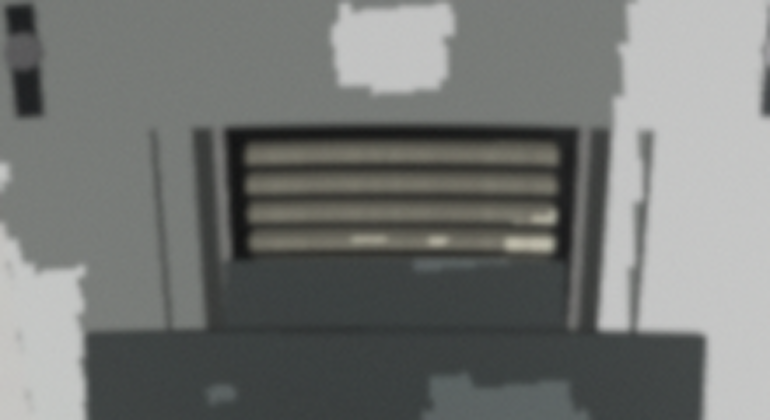

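Run:
```python
from h import *
d=np.load("w4.npz");o=dict(tool_pos=d["tp"],ee_rot=d["er"]);s={k:d[k] for k in("intrinsics","T_tool_cam")}
A=lambda x,y:(210+(x+.5)/3.5-.5,70+(y+.5)/3.5-.5)
g=lambda p,z:wonplane(s,o,A(*p),z)
a,b=g((152,129),.075),g((650,130),.075)
print("edge",a,b,(a+b)/2,np.linalg.norm(a-b),"mid",g((400,127),.075))
M=R.from_euler('xyz',o["ee_rot"]).as_matrix();org=o["tool_pos"]+M@[-.0004,0,.0147]
Cx=M[:,1];Cz=-M[:,2];Cy=M[:,0]
for nm,v in dict(lipL=(-75,25,3.5),lipR=(-75,-25,3.5),plL=(-65,45,9.5),plR=(-65,-45,9.5)).items():
    P=org+(v[0]*Cx+v[1]*Cy+v[2]*Cz)/1000;u=wproj(s,o,P)[0];print(nm,P.round(4),((u-[210,70]+.5)*3.5-.5).round(0))
F=np.array([.4716,.0418]);u=np.array([.991,-.134]);print("X,Y",(org[:2]-F)@u*1000,(org[:2]-F)@[.134,.991]*1000,"Z",org[2])
```

```text
edge [ 0.46547919 -0.00456084  0.075     ] [0.4779708  0.08737656 0.075     ] [0.471725   0.04140786 0.075     ] 0.09278214954101892 mid [0.47226338 0.04111391 0.075     ]
lipL [0.4787 0.0651 0.1333] [570. 260.]
lipR [0.4721 0.0155 0.1333] [227. 259.]
plL [0.4887 0.0839 0.1423] [711. 334.]
plR [ 0.4767 -0.0053  0.1424] [ 86. 334.]
X,Y 75.64181787171725 -0.9449270377652921 Z 0.15569749871653282
```

Emit:
send_rows:
  rows: [1,0.5,-12,0,0,0,0,0,0,-12,0,0,0,0,0,0,-11,0,0,0,0,0,0,-10,0,0,0,0,0,0,-8,0,0,0,0,0,0,-6,0,0,0,0,0,0,-4,0,0,0,0,0,0,-3,0,0,0,0]

```text
time: 10.5
tool_pos: [0.5427, 0.0323, 0.1035]
ee_rot: [2.792, 0.001, 1.437]
wrist_force: [0.4, -0.4, -1.1]
width: 0.0118
```

```bash
cat > st.py <<'E'
from bench import *
from h import *
import sys
o=get_obs();M=R.from_euler('xyz',o["ee_rot"]).as_matrix();org=o["tool_pos"]+M@[-.0004,0,.0147]
F=np.array([.4717,.0414]);u=np.array([.991,-.134])
th=np.degrees(np.arcsin(M[2,1]))
d=(org[:2]-F)
print("t",o["time"],"tilt %.2f X %.2f Y %.2f Z %.2f"%(th,d@u*1000,d@[.134,.991]*1000,org[2]*1000),"F",o["wrist_force"].round(1),"w",o["width"])
if len(sys.argv)>1:
    s=snapshot("wrist");cv2.imwrite(f"pics/{sys.argv[1]}.png",s["color"][:,:,::-1]);np.savez(sys.argv[1]+".npz",**s,tp=o["tool_pos"],er=o["ee_rot"])
    cv2.imwrite(f"pics/{sys.argv[1]}a.png",cv2.resize(s["color"][60:260,200:440,::-1],None,fx=3,fy=3,interpolation=cv2.INTER_CUBIC))
E
python3 st.py w5
```

```text
t 10.5 tilt 20.05 X 76.57 Y 0.10 Z 89.72 F [ 0.4 -0.4 -1.1] w 0.011801683117311465
```

View pics/w5a.png

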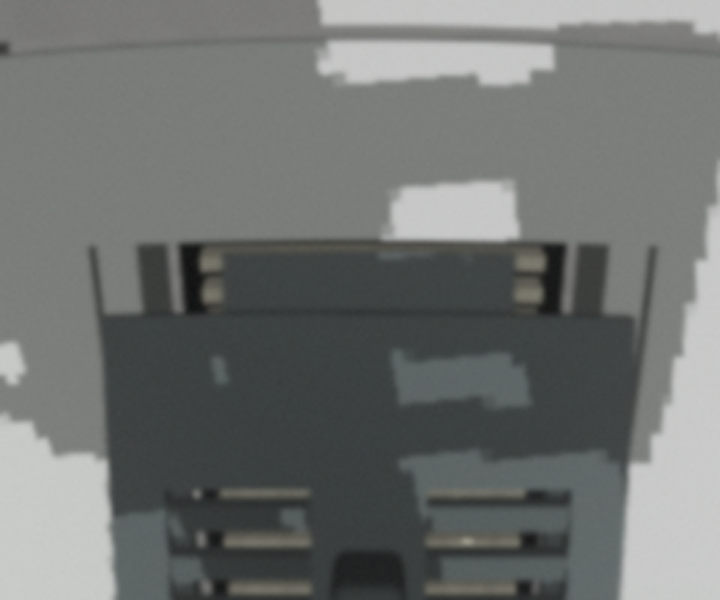

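Emit:
send_rows:
  rows: [0.1,0.9,-1.7,0,0,0,0,0,0,0,0,0,0,0,-1,0.13,0,0,0,0,0,-2,0.27,0,0,0,0,0,-2,0.27,0,0,0,0,0,-2,0.27,0,0,0,0,0,-1,0.13,0,0,0,0,0,0,0,0,0,0,0,0]

```text
time: 11.55
tool_pos: [0.5346, 0.0343, 0.1018]
ee_rot: [2.792, 0.001, 1.437]
wrist_force: [-0.4, -0.2, -0.8]
width: 0.0119
```

```bash
python3 st.py w6
```

```text
t 11.55 tilt 20.03 X 68.28 Y 0.95 Z 88.04 F [-0.4 -0.2 -0.8] w 0.01192609414479649
```

View pics/w6a.png

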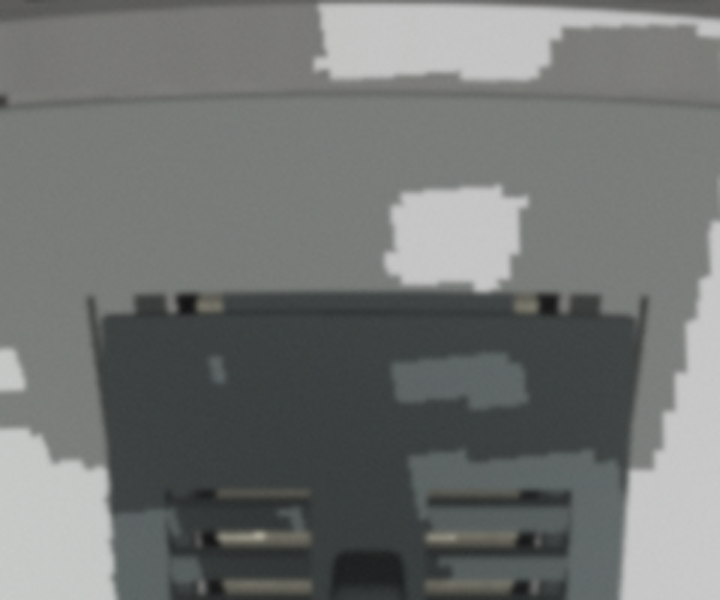

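Emit:
send_rows:
  rows: [-0.5,0.07,0,0,0,0,0,-0.5,0.07,0,0,0,0,0,-0.5,0.07,0,0,0,0,0,-0.5,0.07,0,0,0,0,0,-0.5,0.07,0,0,0,0,0,-0.5,0.07,0,0,0,0,0,0,0,0,0,0,0,0,0,0,0,0,0,0,0]

```text
time: 12.6
tool_pos: [0.5316, 0.0347, 0.1018]
ee_rot: [2.792, 0.001, 1.437]
wrist_force: [0.7, -1.2, -1.5]
width: 0.0118
```

```bash
python3 st.py
```

```text
t 12.6 tilt 20.03 X 65.31 Y 0.98 Z 88.02 F [ 0.7 -1.2 -1.5] w 0.01175911356789519
```

Emit:
send_rows:
  rows: [-0.25,0.03,0,0,0,0,0,-0.25,0.03,0,0,0,0,0,-0.25,0.03,0,0,0,0,0,-0.25,0.03,0,0,0,0,0,0,0,0,0,0,0,0,0,0,0,0,0,0,0,0,0,0,0,0,0,0,0,0,0,0,0,0,0]

```text
time: 13.6
tool_pos: [0.5306, 0.0348, 0.1018]
ee_rot: [2.792, 0.001, 1.437]
wrist_force: [0.0, 0.6, -1.5]
width: 0.0117
```

```bash
python3 st.py w7
```

```text
t 13.6 tilt 20.03 X 64.30 Y 0.95 Z 88.00 F [ 0.   0.6 -1.5] w 0.011745520387181017
```

View pics/w7a.png

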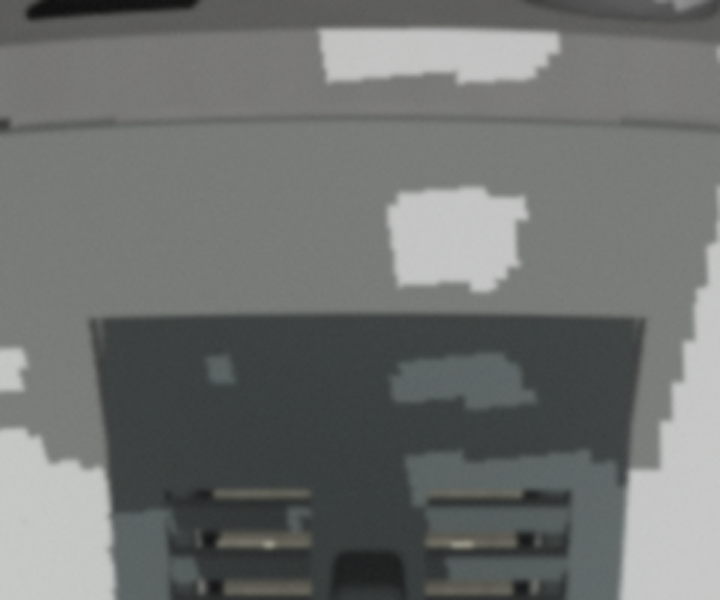

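Emit:
send_rows:
  rows: [-0.2,0.03,0,0,0,0,0,-0.2,0.03,0,0,0,0,0,-0.2,0.03,0,0,0,0,0,0,0,0,0,0,0,0,0,0,0,0,0,0,0,0,0,0,0,0,0,0,0,0,0,0,0,0,0,0,0,0,0,0,0,0]

```text
time: 14.65
tool_pos: [0.5303, 0.0349, 0.1021]
ee_rot: [2.791, 0.001, 1.437]
wrist_force: [2.7, -0.2, -1.3]
width: 0.0118
```

```bash
python3 st.py
```

```text
t 14.65 tilt 20.07 X 63.99 Y 1.00 Z 88.25 F [ 2.7 -0.2 -1.3] w 0.011766017438745686
```

Emit:
send_rows:
  rows: [0.4,-0.05,-0.8,0.11,0.85,0,0,0.4,-0.05,-0.8,0.11,0.85,0,0,0.4,-0.05,-0.8,0.11,0.85,0,0,0.4,-0.05,-0.8,0.12,0.85,0,0,0.4,-0.05,-0.8,0.12,0.85,0,0,0.4,-0.05,-0.8,0.12,0.85,0,0,0.4,-0.05,-0.8,0.12,0.85,0,0,0,0,0,0,0,0,0]

```text
time: 15.65
tool_pos: [0.5328, 0.0346, 0.0961]
ee_rot: [2.898, 0.001, 1.437]
wrist_force: [1.9, -1.3, -1.1]
width: 0.0119
```

```bash
python3 st.py
```

```text
t 15.65 tilt 13.96 X 64.99 Y 1.00 Z 81.80 F [ 1.9 -1.3 -1.1] w 0.01187386091727106
```

Emit:
send_rows:
  rows: [0.26,-0.03,-0.9,0.11,0.85,0,0,0.26,-0.03,-0.9,0.11,0.85,0,0,0.26,-0.03,-0.9,0.11,0.85,0,0,0.26,-0.04,-0.9,0.12,0.85,0,0,0.26,-0.04,-0.9,0.12,0.85,0,0,0.26,-0.04,-0.9,0.12,0.85,0,0,0.26,-0.04,-0.9,0.12,0.85,0,0,0,0,0,0,0,0,0]

```text
time: 16.65
tool_pos: [0.5346, 0.0343, 0.0898]
ee_rot: [3.003, 0.0, 1.437]
wrist_force: [2.2, -0.5, -1.0]
width: 0.0117
```

```bash
python3 st.py w8
python3 - <<'E'
from bench import *
import cv2
s=snapshot("side");cv2.imwrite("pics/s8.png",cv2.resize(s["color"][170:370,200:380,::-1],None,fx=3,fy=3,interpolation=cv2.INTER_CUBIC))
E
```

```text
t 16.65 tilt 7.97 X 65.36 Y 1.02 Z 75.24 F [ 2.2 -0.5 -1. ] w 0.011691257336266482
```

View pics/w8a.png

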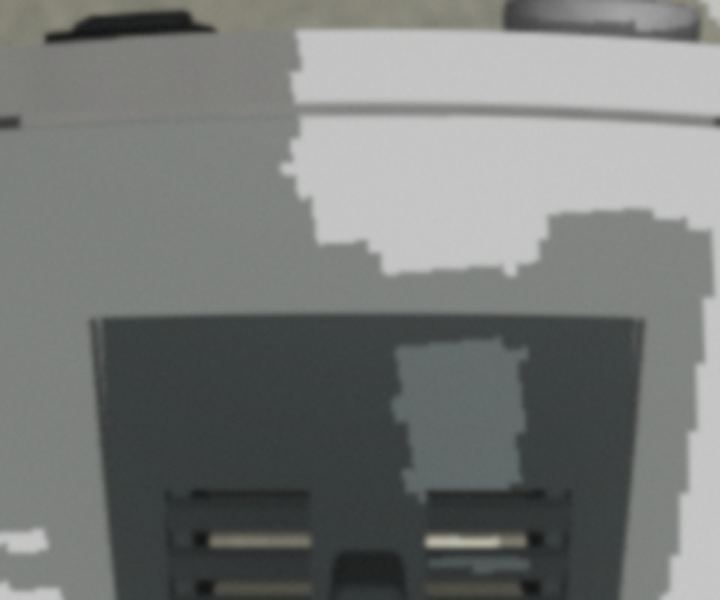

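View pics/s8.png

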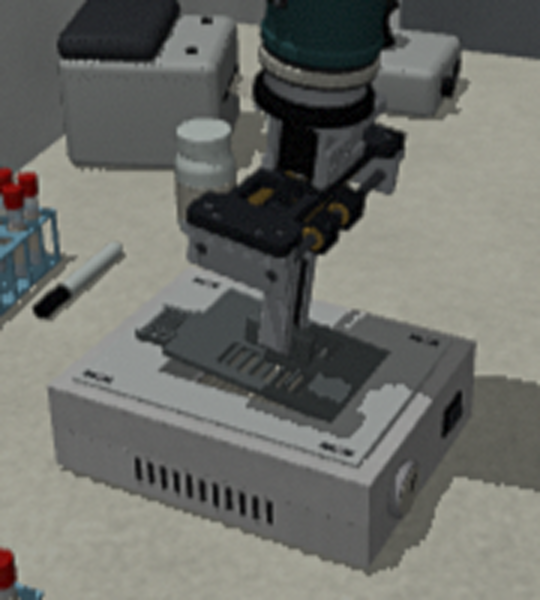

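Emit:
send_rows:
  rows: [0.07,-0.01,-0.35,0.04,0.3,0,0,0.07,-0.01,-0.35,0.04,0.3,0,0,0.07,-0.01,-0.35,0.04,0.3,0,0,0.07,-0.01,-0.35,0.04,0.3,0,0,0,0,0,0,0,0,0,0,0,0,0,0,0,0,0,0,0,0,0,0,0,0,0,0,0,0,0,0]

```text
time: 17.75
tool_pos: [0.5349, 0.0343, 0.0885]
ee_rot: [3.023, 0.0, 1.437]
wrist_force: [2.2, -0.8, -1.3]
width: 0.0116
```

```bash
python3 st.py; python3 -c "
from bench import *
print(get_obs()['wrist_torque'])"
```

```text
t 17.75 tilt 6.81 X 65.34 Y 1.02 Z 73.92 F [ 2.2 -0.8 -1.3] w 0.011608839695857777
[-0.0443036  -0.37311146  0.03007165]
```

Emit:
send_rows:
  rows: [0.06,-0.01,-0.33,0.04,0.3,0,0,0.06,-0.01,-0.33,0.04,0.3,0,0,0.06,-0.01,-0.33,0.04,0.3,0,0,0,0,0,0,0,0,0,0,0,0,0,0,0,0,0,0,0,0,0,0,0,0,0,0,0,0,0,0,0,0,0,0,0,0,0]

```text
time: 18.75
tool_pos: [0.535, 0.0343, 0.0877]
ee_rot: [3.039, 0.0, 1.437]
wrist_force: [-3.0, 1.2, 4.7]
width: 0.0115
```

```bash
python3 st.py; python3 -c "
from bench import *
print(get_obs()['wrist_torque'])"
```

```text
t 18.75 tilt 5.90 X 65.22 Y 1.00 Z 73.11 F [-3.   1.2  4.7] w 0.011518862435106315
[ 0.03559375  0.13208585 -0.03386861]
```

Emit:
send_rows:
  rows: [0,0,0,0,0,0,0.12,0,0,0,0,0,0,0.2,0,0,0,0,0,0,0.3,0,0,0,0,0,0,0.3,0,0,0,0,0,0,0.3,-0.5,0.07,5,0,0,0,0.3,-0.5,0.07,5,0,0,0,0.3,0,0,0,0,0,0,0.3]

```text
time: 19.75
tool_pos: [0.5347, 0.0344, 0.0985]
ee_rot: [3.037, 0.0, 1.437]
wrist_force: [-0.1, -0.2, 0.2]
width: 0.0284
```

```bash
python3 st.py w9
python3 - <<'E'
from bench import *
import cv2
s=snapshot("side");cv2.imwrite("pics/s9.png",cv2.resize(s["color"][170:370,200:380,::-1],None,fx=3,fy=3,interpolation=cv2.INTER_CUBIC))
E
```

```text
t 19.75 tilt 6.00 X 64.87 Y 1.07 Z 83.91 F [-0.1 -0.2  0.2] w 0.02843527224032751
```

View pics/w9.png

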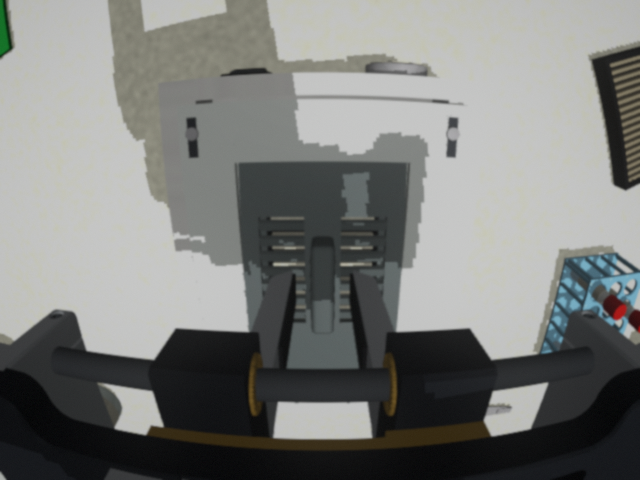

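View pics/s9.png

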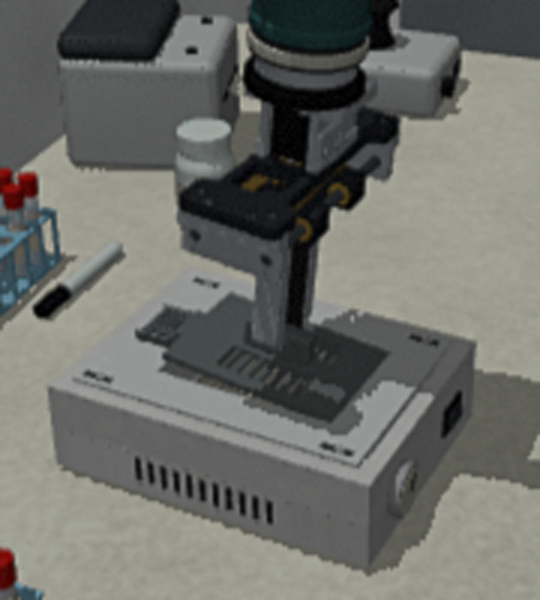

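Emit:
send_rows:
  rows: [-1,0.1,10,0,0,0,0.3,-1,0.1,15,0,0,0,0.3,0,0,15,0,0,0,0.3,10,-1.4,0,0.2,1.5,0,0,12,-1.6,0,0.2,1.5,0,0,12,-1.6,0,0.2,1.5,0,0,12,-1.5,0,0.2,1.5,0,0,0,0,0,0,0,0,0]

```text
time: 20.85
tool_pos: [0.5792, 0.0282, 0.1382]
ee_rot: [-3.14, 0.001, 1.437]
wrist_force: [-0.0, 0.1, 0.5]
width: 0.0004
```

Emit:
send_rows:
  rows: [0,0,-10,0,0,0,0,0,0,-10,0,0,0,0,0,0,-10,0,0,0,0,0,0,-7,0,0,0,0,0,0,-5,0,0,0,0,0,0,-3,0,0,0,0,0,0,0,0,0,0,0,0,0,0,0,0,0,0]

```text
time: 21.85
tool_pos: [0.5784, 0.0285, 0.0929]
ee_rot: [-3.14, 0.001, 1.437]
wrist_force: [0.3, 0.2, 0.8]
width: 0.0005
```

Run:
```python
from bench import *
from h import *
o=get_obs();F=np.array([.4717,.0414]);d=o["tool_pos"][:2]-F
print("TCP X,Y",d@[.991,-.134]*1000,d@[.134,.991]*1000,o["tool_pos"][2],o["wrist_force"].round(1),o["width"])
s=snapshot("wrist");cv2.imwrite("pics/w10.png",s["color"][:,:,::-1])
s=snapshot("side");cv2.imwrite("pics/s10.png",cv2.resize(s["color"][170:370,200:380,::-1],None,fx=3,fy=3,interpolation=cv2.INTER_CUBIC))
```

```text
TCP X,Y 107.42595392445303 1.4608323882380045 0.09288926035081896 [0.3 0.2 0.8] 0.0005214409505536476
```

View pics/w10.png

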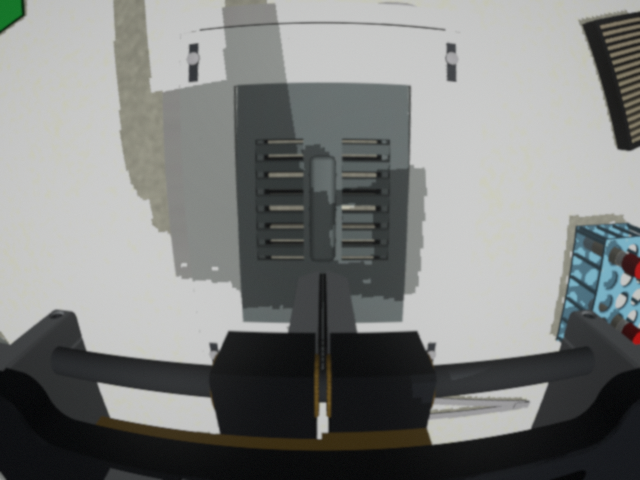

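View pics/s10.png

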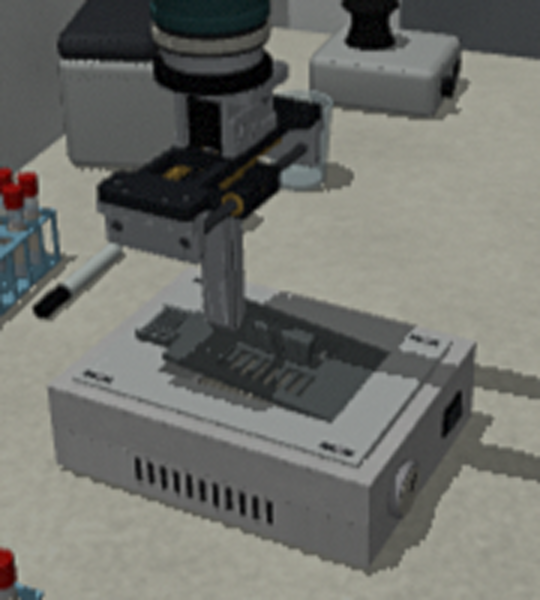

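Emit:
send_rows:
  rows: [0,-0.5,-1,0,0,0,0,0,0,-1,0,0,0,0,0,0,-1,0,0,0,0,0,0,-1,0,0,0,0,0,0,-1,0,0,0,0,0,0,-1,0,0,0,0,0,0,0,0,0,0,0,0,0,0,0,0,0,0]

```text
time: 22.95
tool_pos: [0.5783, 0.028, 0.0879]
ee_rot: [-3.14, 0.001, 1.437]
wrist_force: [-2.1, 0.3, 5.8]
width: 0.0004
```

Emit:
send_rows:
  rows: [0,0,-0.5,0,0,0,0,0,0,-0.5,0,0,0,0,0,0,-0.5,0,0,0,0,0,0,-0.5,0,0,0,0,0,0,0,0,0,0,0,0,0,0,0,0,0,0,0,0,0,0,0,0,0,0,0,0,0,0,0,0]

```text
time: 23.95
tool_pos: [0.5785, 0.028, 0.0864]
ee_rot: [-3.141, 0.0, 1.437]
wrist_force: [-3.0, 1.3, 6.6]
width: 0.0003
```

Emit:
send_rows:
  rows: [0,0,-0.5,0,0,0,0,0,0,-0.5,0,0,0,0,0,0,-0.5,0,0,0,0,0,0,-0.5,0,0,0,0,0,0,-0.5,0,0,0,0,0,0,-0.5,0,0,0,0,0,0,0,0,0,0,0,0,0,0,0,0,0,0]

```text
time: 24.95
tool_pos: [0.5787, 0.028, 0.0838]
ee_rot: [-3.141, 0.0, 1.437]
wrist_force: [-2.5, 0.1, 8.2]
width: 0.0007
```

Emit:
send_rows:
  rows: [0,0,-0.5,0,0,0,0,0,0,-0.5,0,0,0,0,0,0,-0.5,0,0,0,0,0,0,-0.5,0,0,0,0,0,0,-0.5,0,0,0,0,0,0,-0.5,0,0,0,0,0,0,0,0,0,0,0,0,0,0,0,0,0,0]

```text
time: 25.95
tool_pos: [0.5789, 0.028, 0.0812]
ee_rot: [3.141, 0.0, 1.437]
wrist_force: [-3.6, 1.3, 8.0]
width: 0.0007
```

Emit:
send_rows:
  rows: [0,0,-0.5,0,0,0,0,0,0,-0.5,0,0,0,0,0,0,-0.5,0,0,0,0,0,0,-0.5,0,0,0,0,0,0,-0.5,0,0,0,0,0,0,-0.5,0,0,0,0,0,0,0,0,0,0,0,0,0,0,0,0,0,0]

```text
time: 26.95
tool_pos: [0.5782, 0.028, 0.0753]
ee_rot: [-3.139, 0.001, 1.437]
wrist_force: [2.6, 0.1, 2.8]
width: 0.0004
```

The tool dropped to 75.3 mm and the force fell off, so the latch has probably snapped. I press lightly once more to check it is seated, then lift and look.

Emit:
send_rows:
  rows: [0,0,-0.5,0,0,0,0,0,0,-0.5,0,0,0,0,0,0,0,0,0,0,0,0,0,0,0,0,0,0,0,0,0,0,0,0,0,0,0,0,0,0,0,0,0,0,0,0,0,0,0,0,0,0,0,0,0,0]

```text
time: 27.95
tool_pos: [0.5782, 0.028, 0.0753]
ee_rot: [-3.14, 0.001, 1.437]
wrist_force: [1.4, -0.2, 6.5]
width: 0.0004
```

Emit:
send_rows:
  rows: [0,0,5,0,0,0,0,0,0,10,0,0,0,0,0,0,20,0,0,0,0,0,0,30,0,0,0,0,0,0,30,0,0,0,0,0,0,15,0,0,0,0,10,0,0,0,0,0,0,0,0,0,0,0,0,0]

```text
time: 28.95
tool_pos: [0.5879, 0.0279, 0.1826]
ee_rot: [-3.136, 0.001, 1.437]
wrist_force: [0.4, -0.3, -0.4]
width: 0.0004
```

Run:
```python
from bench import *
from h import *
o=get_obs();print(o["time"],o["tool_pos"],o["wrist_force"].round(1))
s=snapshot("wrist");cv2.imwrite("pics/w11.png",s["color"][:,:,::-1]);np.savez("w11.npz",**s,tp=o["tool_pos"],er=o["ee_rot"])
cv2.imwrite("pics/w11a.png",cv2.resize(s["color"][60:330,210:420,::-1],None,fx=2.2,fy=2.2,interpolation=cv2.INTER_CUBIC))
s=snapshot("side");cv2.imwrite("pics/s11.png",cv2.resize(s["color"][250:370,200:380,::-1],None,fx=4,fy=4,interpolation=cv2.INTER_CUBIC))
s=snapshot("top");cv2.imwrite("pics/t11.png",s["color"][:,:,::-1])
```

```text
28.95 [0.58794012 0.02794057 0.18255207] [ 0.4 -0.3 -0.4]
```

View pics/w11a.png

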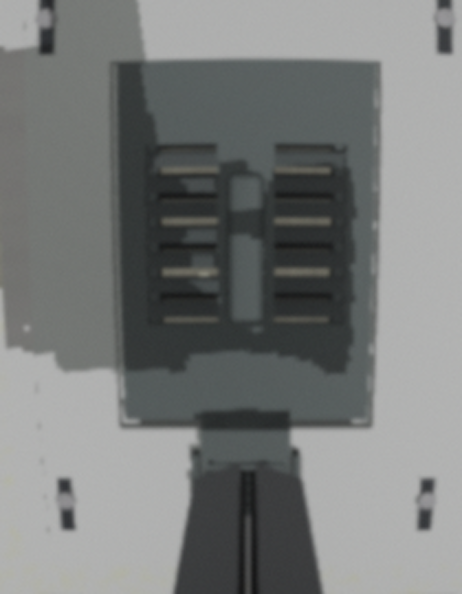

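View pics/s11.png

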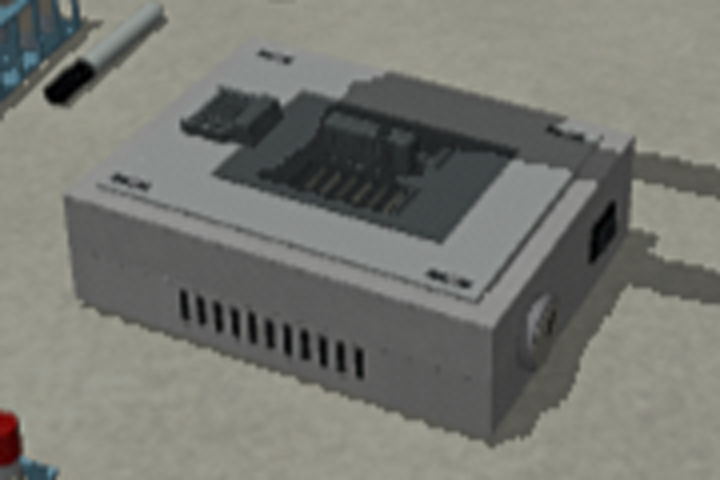

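View pics/t11.png

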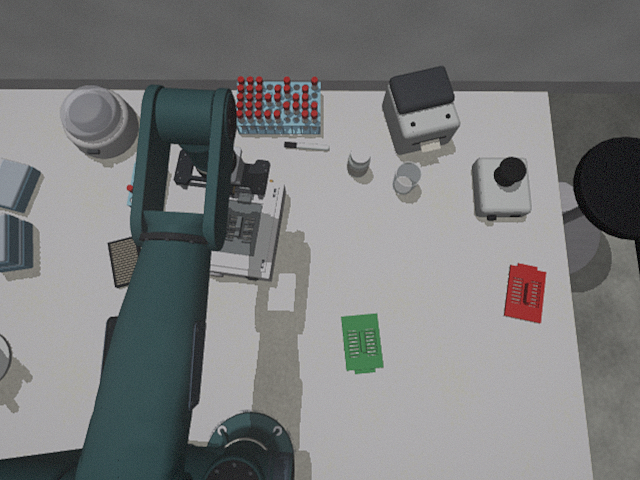

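The cover lies flush in the bezel, and the latch nose, at about (245,418) in the crop, overlaps its rear edge. Every bystander that can be seen is where it was, and the hand is clear. I'm handing in.

```bash
python3 -c "
from bench import *
print(close_job(), get_obs()['time'])"
```

```text
the job is handed in; nothing more can be done
the job is handed in; nothing more can be done
```

The grey cover is hooked in at the front, pressed down and latched, and I handed the job in at about 29 s of the 64 s allowed; no verdict is reported.

- **What I did:** I gripped the cover by its rib and fed the lip under the strip at a 20° tilt until I felt about 2.7 N of contact. I then swung it down to about 6°, where it met the latch. There I let go and pressed near the rear edge with the shut fingers. Readings rose to about 8 N before the latch snapped.
- **Last checks:** After the snap the fingertips rested at 75.3 mm, against a bezel top of 75 mm. They did not move when I pressed again at about 6.5 N. Pictures after lifting clear show the cover flat and flush, with the latch nose over its rear edge. No check failed or disagreed.
- **Limits:** I read the force only once a second, so short peaks between readings would not show. The arm hid part of the bench in the last top view, including most of the tube rack. Everything else I could see on the bench was where it had been.

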